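# Sort marked dome covers into nested stacks

### The job

First take the sugar shaker off the stand where it was left and set it upright on the round wooden board. Then turn over every white dome cover to see the mark inside it, a bar or a dot, and stack the covers upside down on the stand that carries the same mark, centred in its ring, each cupped inside the one below. Leave the other things on the counter where they are.

Things in the scene. Friction and masses are not known exactly. Their poses are not given: they have to be found in the camera images.
- cover_bar_1: White ceramic dome cover, 62 mm across the rim, 48 mm high, open underneath, outside like the other covers. Inside, under the crown: a raised black bar, 32 x 8 mm. Origin: centre of the rim plane; z points from there to the crown. Starts rim down. May be absent. All covers: wall 3 mm; outer diameter 62 mm at the rim, 56 at 20, 51 at 32, 40 at 43, flat crown of 24 at 48 mm.
- cover_bar_2: White ceramic dome cover, 62 mm across the rim, 48 mm high, open underneath, outside like the other covers. Inside, under the crown: a raised black bar, 32 x 8 mm. Origin: centre of the rim plane; z points from there to the crown. Starts rim down. May be absent. All covers: inverted they nest, the upper rim 20 mm above the lower.
- cover_dot_1: White ceramic dome cover, 62 mm across the rim, 48 mm high, open underneath, outside like the other covers. Inside, under the crown: a raised black round dot, 16 mm across. Origin: centre of the rim plane; z points from there to the crown. Starts rim down. May be absent. All covers: the crown is heavy; let go on its side on the counter, a cover rolls by itself onto its crown, mouth up, 20 to 60 mm to where the crown pointed.
- cover_dot_2: White ceramic dome cover, 62 mm across the rim, 48 mm high, open underneath, outside like the other covers. Inside, under the crown: a raised black round dot, 16 mm across. Origin: centre of the rim plane; z points from there to the crown. Starts rim down. May be absent. About 0.12 kg. The counter edge nearest the robot runs straight through x, y (m) = 0.44, 0 and 0.31, 0.25; beyond it is a drop.
- stand_bar: Fixed wooden stand: slab 112 x 84 x 10 mm with a wooden ring on it, 60 mm across, 48 inside, 5 high, in which an inverted cover stands on its crown (rim then 58 mm above the counter). In front of the ring, 50 mm to -x: a raised black bar, 32 x 8 mm, the mark of its covers. Origin: slab's underside below the ring's centre; z up. At the start the shaker stands inside the ring.
- stand_dot: Fixed wooden stand: slab 112 x 84 x 10 mm with a wooden ring on it, 60 mm across, 48 inside, 5 high, in which an inverted cover stands on its crown (rim then 58 mm above the counter). In front of the ring, 50 mm to -x: a raised black round dot, 16 mm across, the mark of its covers. Origin: slab's underside below the ring's centre; z up.
- shaker: Glass sugar shaker with a grey metal top: round, 44 mm across, 74 mm to the shoulder, 90 mm high in all, the top 34 mm across. Origin: centre of its underside; z up. About 0.1 kg.
- board: Round beech serving board, 176 mm across, 13 mm thick, fixed on the counter. Origin: centre of its underside; z up. (To the left, a fixed stack of flat cardboard some 60 mm high has its side facing the work between x, y (m) = 0.47, 0.48 and 0.29, 0.38.)
- pen: Bystander: blue pen, 142 mm long, 11 mm high, lying on the counter near the robot; leave it. Origin: underside, mid-length; x along the pen.
- peg_front: Bystander: wooden price card holder with upright card, 22 x 75 x 54 mm (only the 50 mm long, 16 mm high wooden block is solid), between the covers and the stands; leave it.

How it is judged:
By the outcome, as a careful person would: the job done as asked, in the order asked, and still so for the second after the job is handed in, with the robot touching nothing.
Of cover_bar_1, cover_bar_2, cover_dot_1, cover_dot_2 only 3 to 4 are there at a start; the rules pass over those that are not, and their reading is None.
At some moment in a run one of cover_bar_1, cover_bar_2, cover_dot_1, cover_dot_2 may be knocked a few centimetres aside while the robot is not near it.
It also fails if it takes over 210 s, if anything falls off the work surface, if the arm or the gripper's body presses on something with over 40 N, if the wrist force passes 120 N, or if a joint passes its speed limit or range.

### The arm

A 6-joint arm with a two-finger parallel gripper is mounted at the origin on a cart in front of the work surface, level with it; the furniture and walls round the work are solid. World frame = base frame: x ahead of the robot, y to its left, z up, the work surface at z = 0. Lengths are in m, angles in degrees, forces in N, time in s.
With the tool pointing down it reaches from about 0.375 to 0.75 m from the base axis. Payload 9 kg.
Tool frame: the origin (TCP) lies where the fingers leave the gripper's body, on its centre line; the fingertips stand 73 mm ahead of it and the grasp point (between the pads) lies 54 mm ahead of it (robot.tip_reach is the distance from the TCP to the fingertips, in m); z points along the fingers, y is the direction in which the jaws open and shut (so a half turn about z gives the same grasp; the last joint's range is limited). The gripper opens to 85 mm and grips with 20 to 120 N. Pads are 22 mm wide; open, the fingers measure 114 mm over their backs; the gripper's body (76 mm by 85 mm) begins 54 mm behind the grasp point. The pads swing forward as they close: fully open they stand 13 mm farther back than shut.
Start: joints at [55.078, 5.964, 5.575, 89.605, 0, 77.527], TCP at [0.229, 0.555, 0.304] pointing down, gripper open.
Joint ranges: [-171.21, 171.21], [-48.23, 106.86], [-62.78, 66.21], [-105.2, 120.99], [-86.42, 89.51], [-180, 180]. Speed limits (degrees/s): [127.2, 127.2, 147.25, 180, 180, 180].

### API

Orientations are given as [roll, pitch, yaw] about the fixed x, y, z axes, in that order (R = Rz(yaw) Ry(pitch) Rx(roll)).
In Python, from plant import robot gives the robot as it stands. Calls block until the motion is done:
- robot.move_pose(position, orientation): joint-space move of the TCP to a pose.
- robot.line_to(position, vel=0.15, rotation=None, guard=None): straight line of the TCP; rotation=None keeps the orientation; vel is the mean speed in m/s. With guard (N) it stops when the force on the tool has changed by that much, and returns True; else False.
- robot.goto_joints(angles): joint-space move.
- robot.set_gripper(opening): finger opening in m; the grip force is fixed at half the most; returns when the fingers have stopped.
- robot.pause(seconds).
- robot.ik(position, orientation): joint angles nearest the present ones, or None.
- robot.observe(): the state.
- robot.grab_frame(name): name is "side" or "top" or "wrist"; returns the picture (384x512x3 uint8, blue, green, red); there is no depth.
- robot.get_calibration(name): a dict with "vertical_fov" (degrees; the focal length in pixels is half the picture's height over the tangent of half this angle, whatever the lens; pixels are square), "cx", "cy" (the principal point, pixels), "rvec" (rotation vector, rad) and "tvec" (3), from world to camera coordinates, as OpenCV has them. Camera axes: x right, y down, z forward; pixel columns grow to the right and rows downward; lengths in m; the calibration is good to about 2 mm. A picture is of the moment at which its call begins: read the wrist's pose just before it. get_calibration takes no time and is no camera call; for the wrist camera it gives the pose at the moment of the call.
A pose or a line that the arm cannot do raises robot.IKError and nothing moves.
- robot.job_done(): hands the job in, once; it reports no verdict.
The state is a dict: "time": time; "q": joint angles; "qvel": joint speeds; "joint_torque": joint torques, N m; "tool_pos": TCP position; "tcp_rot": TCP orientation; "ft_force": force on the tool from outside, world axes, zero at the start; "torque": the same for the moment, N m; "gripper_width": finger opening in m.
Only numpy, scipy, OpenCV 4.12 (cv2) and the standard library are available. Lean on these libraries where they do the work, as an engineer would, in place of code of your own. Each camera call takes 0.05 s, during which the arm holds its last target. There are 200 camera calls.

## Working session

There is one attempt and no reset: what is moved stays moved. The work goes in short steps, each a Python script; the robot and the scene stay as the last script left them, time stands still between calls to the robot, and variables do not carry over. Pictures are saved under pics/ and viewed, about 12 in all and at most 16, crops included, and the job is handed in when it is done.

```bash
ls; mkdir -p pics
cat > h.py <<'E'
import numpy as np, cv2
from plant import robot
def cam(n):
    c=robot.get_calibration(n); f=192/np.tan(np.radians(c["vertical_fov"]/2))
    R=cv2.Rodrigues(np.array(c["rvec"],float))[0]; return f,c["cx"],c["cy"],R,np.array(c["tvec"],float).ravel(),c
def pix2w(C,u,v,z):
    f,cx,cy,R,t,_=C; d=R.T@np.array([(u-cx)/f,(v-cy)/f,1]); o=-R.T@t
    return o+d*(z-o[2])/d[2]
def w2pix(C,p):
    f,cx,cy,R,t,_=C; q=R@np.array(p)+t; return f*q[0]/q[2]+cx,f*q[1]/q[2]+cy
def snap(n,name,crop=None,s=1.5):
    im=robot.grab_frame(n)
    if crop: x0,y0,x1,y1=crop; im=im[y0:y1,x0:x1]
    cv2.imwrite(f"pics/{name}.png",cv2.resize(im,None,fx=s,fy=s,interpolation=cv2.INTER_CUBIC)); return im
def st():
    o=robot.observe(); print({k:np.round(o[k],3).tolist() for k in("time","q","tool_pos","tcp_rot","ft_force","gripper_width")})
E
python3 - <<'E'
from h import *
a=robot.grab_frame("top");b=robot.grab_frame("side")
cv2.imwrite("pics/top0.png",cv2.resize(a,None,fx=1.5,fy=1.5)); cv2.imwrite("pics/side0.png",cv2.resize(b,None,fx=1.5,fy=1.5))
for n in("top","side","wrist"):
    C=cam(n);print(n,C[5],"pos",-C[3].T@C[4])
st()
E
```

```text
pics
top {'vertical_fov': 51.89419186538113, 'cx': 258.68195899805755, 'cy': 189.7254416349835, 'rvec': array([ 2.14401934, -2.16715807,  0.18038963]), 'tvec': array([0.18163127, 0.52913045, 0.87276804])} pos [0.39919058 0.19608332 0.9364247 ]
side {'vertical_fov': 45.96751324378009, 'cx': 257.5122216582441, 'cy': 196.18638137343532, 'rvec': array([ 2.07309587, -0.40578517,  0.23001616]), 'tvec': array([-0.41985154,  0.21852191,  0.59851483])} pos [ 0.23733702 -0.53286197  0.49191097]
wrist {'vertical_fov': 66.46486273128339, 'cx': 260.85419030965926, 'cy': 192.4754781104588, 'rvec': array([-2.4133234 , -1.61521151, -0.22416965]), 'tvec': array([-0.60140594, -0.03505897,  0.37938506])} pos [0.16496797 0.58250846 0.37459408]
{'time': 0.1, 'q': [55.077, 5.994, 5.533, 89.605, 0.001, 77.526], 'tool_pos': [0.229, 0.554, 0.303], 'tcp_rot': [-179.936, -0.015, 157.551], 'ft_force': [-0.1, 0.527, -0.282], 'gripper_width': 0.085}
```

View pics/top0.png

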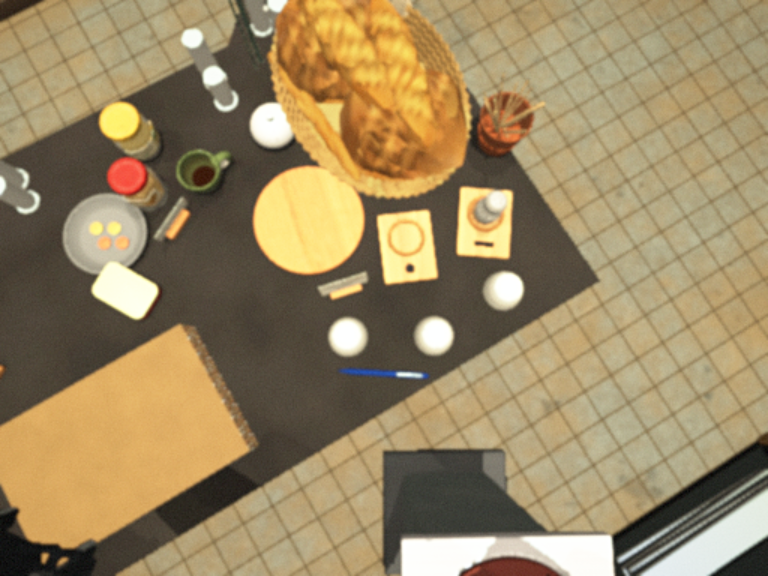

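View pics/side0.png

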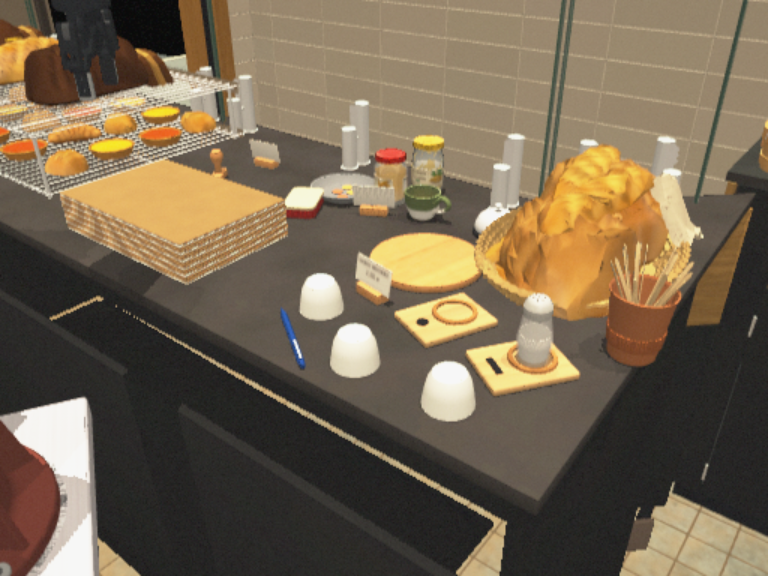

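The top view shows three covers at about (348,337), (434,336) and (503,291) in the 1.5x picture. The shaker is on the bar stand, with its ring at about (485,217). The dot stand's ring is at (406,237) and the board at (308,219).

```bash
cat >> h.py <<'E'
PROF=[(31,0),(28,20),(25.5,32),(20,43),(12,48)]
def sil(C,x,y,inv=False,z0=0.):
    a=np.radians(np.arange(0,360,10)); P=[]
    for r,h in PROF:
        z=z0+((48-h) if inv else h)/1000
        P+= [w2pix(C,(x+r/1000*np.cos(t),y+r/1000*np.sin(t),z)) for t in a]
    return cv2.convexHull(np.array(P,np.float32))[:,0]
def cen(h): 
    m=cv2.moments(h.astype(np.float32)); return np.array([m["m10"],m["m01"]])/m["m00"]
def covers(im,C,verbose=True):
    "upright covers: white blobs -> xy by matching silhouette centroid"
    from scipy.optimize import fsolve
    hsv=cv2.cvtColor(im,cv2.COLOR_BGR2HSV); m=((hsv[...,2]>120)&(hsv[...,1]<70)).astype(np.uint8)
    n,l,s,c=cv2.connectedComponentsWithStats(m); out=[]
    for i in range(1,n):
        if 250<s[i,4]<3500:
            w=pix2w(C,*c[i],.02)
            if not(.3<w[0]<.62 and -.1<w[1]<.45): continue
            xy=fsolve(lambda p:cen(sil(C,*p))-c[i],w[:2]); A=cv2.contourArea(sil(C,*xy))
            out.append(xy); 
            if verbose: print("cover",np.round(xy,4),"area",s[i,4],"model",round(A),"pix",np.round(c[i],1))
    return out
E
python3 - <<'E'
from h import *
C=cam("top")
for n in ("top","side"):
    print(n);covers(cv2.resize(cv2.imread(f"pics/{n}0.png"),(512,384),interpolation=cv2.INTER_AREA),cam(n))
P={"ringdot":(406,237,.015),"dotmark":(410,268,.011),"sdot c1":(377,213,.01),"c2":(430,209,.01),"c3":(438,277,.01),"c4":(386,284,.01),
"barmark":(484,244,.011),"b1":(460,187,.01),"b2":(513,189,.01),"b3":(511,259,.01),"b4":(457,256,.01),"board":(308,219,.013),"boardL":(253,219,.013),"boardR":(364,219,.013),"penL":(342,371,.005),"penR":(428,376,.005),"peg1":(330,298,.0),"peg2":(362,291,0),"card":(318,289,.05),"card2":(367,275,.05),"shk top":(494,200,.09),"ringbar":(485,218,.015),"basket":(375,193,0.0),"basketR":(455,180,.0),"edge":(598,280,0)}
for k,(u,v,z) in P.items(): print(k,np.round(pix2w(C,u/1.5,v/1.5,z)[:2],3))
S=cam("side")
print("side")
for k,(u,v,z) in {"ringbar":(532,358,.015),"ringdot":(456,311,.015),"shk top":(538,296,.09),"board":(427,261,.013)}.items(): print(k,np.round(pix2w(S,u/1.5,v/1.5,z)[:2],3))
W=cam("wrist");Rt=cv2.Rodrigues(np.zeros(3))[0]
from scipy.spatial.transform import Rotation as Ro
o=robot.observe();R=Ro.from_euler("xyz",o["tcp_rot"],degrees=True).as_matrix()
print("cam in tool",R.T@(-W[3].T@W[4]-o["tool_pos"]),"axes\n",R.T@W[3].T)
E
```

```text
top
cover [ 0.5258 -0.0084] area 587 model 538 pix [335.5 193.1]
cover [0.4551 0.2407] area 569 model 539 pix [231.4 224. ]
cover [0.4553 0.104 ] area 569 model 533 pix [289.  223.3]
side
cover [0.5439 0.2769] area 415 model 656 pix [248.2 182.2]
cover [0.4538 0.2408] area 801 model 749 pix [213.6 198.2]
cover [0.454 0.105] area 1027 model 973 pix [236.1 234. ]
cover [ 0.5213 -0.0128] area 1239 model 1194 pix [298.7 261.1]
ringdot [0.611 0.146]
dotmark [0.561 0.14 ]
sdot c1 [0.652 0.192]
c2 [0.658 0.106]
c3 [0.546 0.096]
c4 [0.536 0.179]
barmark [0.599 0.021]
b1 [0.694 0.056]
b2 [ 0.69 -0.03]
b3 [ 0.575 -0.022]
b4 [0.58  0.065]
board [0.642 0.302]
boardL [0.642 0.39 ]
boardR [0.641 0.213]
penL [0.401 0.248]
penR [0.391 0.115]
peg1 [0.516 0.268]
peg2 [0.526 0.217]
card [0.523 0.282]
card2 [0.544 0.208]
shk top [0.649 0.018]
ringbar [0.641 0.018]
basket [0.688 0.195]
basketR [0.709 0.063]
edge [ 0.541 -0.164]
side
ringbar [0.645 0.012]
ringdot [0.61  0.141]
shk top [0.654 0.028]
board [0.637 0.287]
cam in tool [ 0.06993279  0.00148732 -0.07135059] axes
 [[ 6.42715385e-04 -9.62132897e-01 -2.72580035e-01]
 [ 9.99999171e-01  3.14331599e-04  1.24838960e-03]
 [-1.11543618e-03 -2.72580611e-01  9.62132302e-01]]h.py:35: RuntimeWarning: The iteration is not making good progress, as measured by the 
 improvement from the last ten iterations.
  xy=fsolve(lambda p:cen(sil(C,*p))-c[i],w[:2]); A=cv2.contourArea(sil(C,*xy))
```

```bash
cat >> h.py <<'E'
from scipy.spatial.transform import Rotation as Ro
def ori(elev,head,flip):
    "tool axis elev deg below horizontal, heading head deg; jaw axis horizontal; flip = turned 180 about the tool axis. flip=0: camera on top"
    e,h=np.radians([elev,head]); d=np.array([np.cos(e)*np.cos(h),np.cos(e)*np.sin(h),-np.sin(e)])
    y=np.array([-np.sin(h),np.cos(h),0])*(-1 if flip else 1); x=np.cross(y,d)
    return Ro.from_matrix(np.c_[x,y,d]).as_euler("xyz",degrees=True),d
E
python3 - <<'E'
from h import *
for e in (90,50,45,40,35,25):
  for head in (-10,0,20,40):
    r=[]
    for p in((.455,.24,.03),(.455,.104,.03),(.525,-.01,.03),(.50,.09,.045)):
      for f in(0,1):
        o,d=ori(e,head,f); q=robot.ik(np.array(p)-.054*d,o)
        r.append("--" if q is None else "%d/%d/%d"%tuple(q[3:]))
    print(e,head,r)
for p in ((.648,.016,.12),(.611,.143,.12),(.62,.29,.12),(.56,.08,.3)):
  print(p,np.round(robot.ik(p,ori(90,0,0)[0])) if robot.ik(p,ori(90,0,0)[0]) is not None else None)
E
```

```text
90 -10 ['66/0/23', '66/0/-156', '67/0/6', '67/0/-173', '66/0/-5', '66/0/174', '68/0/5', '68/0/-174']
90 0 ['66/0/13', '66/0/-166', '67/0/-3', '67/0/176', '66/0/-15', '66/0/164', '68/0/-4', '68/0/175']
90 20 ['66/0/-6', '66/0/173', '67/0/-23', '67/0/156', '66/0/-35', '66/0/144', '68/0/-24', '68/0/155']
90 40 ['66/0/-26', '66/0/153', '67/0/-43', '67/0/136', '66/0/-55', '66/0/124', '68/0/-44', '68/0/135']
50 -10 ['--', '--', '--', '--', '--', '--', '--', '--']
50 0 ['--', '--', '--', '--', '--', '--', '--', '--']
50 20 ['--', '--', '--', '--', '--', '--', '--', '--']
50 40 ['--', '--', '--', '--', '51/38/-73', '51/38/106', '--', '--']
45 -10 ['--', '--', '--', '--', '--', '--', '--', '--']
45 0 ['--', '--', '--', '--', '--', '--', '--', '--']
45 20 ['--', '--', '--', '--', '--', '--', '--', '--']
45 40 ['--', '--', '--', '--', '50/44/-75', '50/44/104', '--', '--']
40 -10 ['--', '--', '--', '--', '--', '--', '--', '--']
40 0 ['--', '--', '--', '--', '--', '--', '--', '--']
40 20 ['--', '--', '--', '--', '--', '--', '--', '--']
40 40 ['--', '--', '--', '--', '49/49/-78', '49/49/101', '--', '--']
35 -10 ['--', '--', '--', '--', '--', '--', '--', '--']
35 0 ['--', '--', '--', '--', '--', '--', '--', '--']
35 20 ['--', '--', '--', '--', '--', '--', '--', '--']
35 40 ['--', '--', '--', '--', '48/54/-80', '48/54/99', '--', '--']
25 -10 ['--', '--', '--', '--', '--', '--', '--', '--']
25 0 ['--', '--', '--', '--', '--', '--', '--', '--']
25 20 ['--', '--', '--', '--', '--', '--', '--', '--']
25 40 ['--', '--', '--', '--', '45/64/-86', '45/64/93', '--', '--']
(0.648, 0.016, 0.12) [-10.  17.  -1.  72.   0. -10.]
(0.611, 0.143, 0.12) [ 1. 13. -5. 71.  0.  1.]
(0.62, 0.29, 0.12) [14. 23.  6. 73.  0. 14.]
(0.56, 0.08, 0.3) [-5. -0. -1. 89.  0. -5.]
```

Run:
```python
from h import *
P=((.455,.24,.026),(.455,.104,.026),(.525,-.01,.026),(.50,.09,.045))
for head in (40,60,80,90,100,120,140,-40,-60,-80,-90,-100,-120,-140):
  for e in (60,45,40,30):
    r=[]
    for p in P:
      for f in(0,1):
        o,d=ori(e,head,f); q=robot.ik(np.array(p)-.054*d,o)
        r.append("--" if q is None else "%d:%d/%d/%d"%(q[0],*q[3:]))
    if any(x!="--" for x in r):print(head,e,r)
```

```text
40 60 ['--', '--', '--', '--', '-31:53/28/-68', '-31:53/28/111', '-19:54/25/-55', '-19:54/25/124']
40 45 ['--', '--', '--', '--', '-39:50/44/-75', '-39:50/44/104', '--', '--']
40 40 ['--', '--', '--', '--', '-42:48/49/-78', '-42:48/49/101', '--', '--']
40 30 ['--', '--', '--', '--', '-46:46/59/-83', '-46:46/59/96', '--', '--']
60 60 ['-1:51/26/-58', '-1:51/26/121', '-22:62/29/-81', '-22:62/29/98', '-32:63/29/-92', '-32:63/29/87', '-21:61/29/-80', '-21:61/29/99']
60 45 ['--', '--', '-32:63/44/-93', '-32:63/44/86', '-39:65/44/-103', '-39:65/44/76', '-30:61/44/-90', '-30:61/44/89']
60 40 ['--', '--', '-35:63/49/-97', '-35:63/49/82', '-41:67/48/-108', '-41:67/48/71', '-32:61/49/-94', '-32:61/49/85']
60 30 ['--', '--', '-40:66/58/-109', '-40:66/58/70', '-45:72/56/-118', '-45:72/56/61', '-37:63/59/-104', '-37:63/59/75']
80 60 ['-4:59/29/-83', '-4:59/29/96', '-22:69/29/-104', '-22:69/29/75', '-31:73/27/-113', '-31:73/27/66', '-21:70/29/-103', '-21:70/29/76']
80 45 ['-12:59/44/-93', '-12:59/44/86', '-30:74/41/-117', '-30:74/41/62', '-37:80/39/-125', '-37:80/39/54', '-28:75/42/-115', '-28:75/
[... 5666 characters left out ...]
3:102/-33/145', '13:102/-33/-34']
-120 30 ['--', '--', '17:110/-35/155', '17:110/-35/-24', '6:105/-44/145', '6:105/-44/-34', '15:113/-37/153', '15:113/-37/-26']
-140 60 ['19:94/-10/161', '19:94/-10/-18', '6:88/-15/150', '6:88/-15/-29', '-4:87/-20/139', '-4:87/-20/-40', '4:91/-16/148', '4:91/-16/-31']
-140 45 ['20:110/-13/166', '20:110/-13/-13', '9:102/-21/157', '9:102/-21/-22', '0:102/-27/148', '0:102/-27/-31', '7:106/-22/155', '7:106/-22/-24']
-140 40 ['21:116/-14/167', '21:116/-14/-12', '10:107/-22/159', '10:107/-22/-20', '0:107/-29/151', '0:107/-29/-28', '8:112/-23/158', '8:112/-23/-21']
-140 30 ['--', '--', '11:118/-24/164', '11:118/-24/-15', '1:119/-32/158', '1:119/-32/-21', '--', '--']
```

Run:
```python
from h import *
robot.move_pose((.54,.09,.30),ori(90,0,0)[0]); st()
C=cam("wrist"); im=robot.grab_frame("wrist"); cv2.imwrite("pics/w1.png",cv2.resize(im,None,fx=1.5,fy=1.5,interpolation=cv2.INTER_CUBIC))
np.savez("w1.npz",f=C[0],cx=C[1],cy=C[2],R=C[3],t=C[4]); print(-C[3].T@C[4])
for n,p in {"rd":(.611,.143,.015),"rb":(.648,.016,.015),"sh":(.648,.016,.1)}.items(): print(n,np.round(np.array(w2pix(C,p))*1.5))
```

```text
{'time': 2.117, 'q': [-4.163, -3.277, -4.205, 89.072, 0.009, -4.207], 'tool_pos': [0.54, 0.091, 0.3], 'tcp_rot': [179.991, 0.001, -179.956], 'ft_force': [-0.035, 0.385, -1.219], 'gripper_width': 0.086}
[0.47060156 0.09231726 0.37141796]
rd [449. 332.]
rb [305. 371.]
sh [282. 426.]
```

View pics/w1.png

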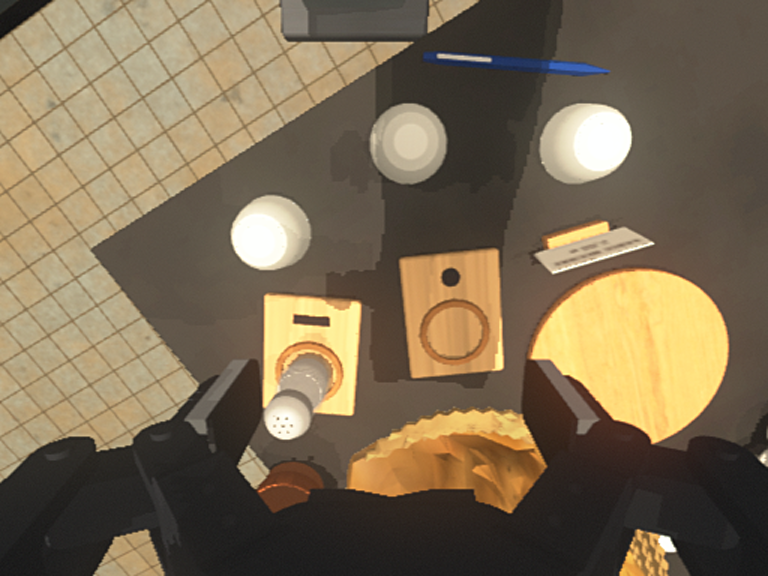

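The wrist view shows the dot ring at (454,332), the bar ring at about (309,374) and the shaker top at (287,418). The board centre is about (629,360), and the basket rim starts at about v=410.

Run:
```python
from h import *
C=cam("wrist")
for k,(u,v,z) in {"ringdot":(454,332,.015),"dmark":(451,277,.011),"ringbar":(309,374,.015),"bmark":(311,320,.011),"shtop":(287,418,.1),"board":(629,360,.013),"basket0":(490,411,.08),"basket1":(355,460,.08),"basket3":(420,425,.08),"basketlow":(490,411,.0),
"c3":(271,234,.02),"c2":(409,143,.02),"c1":(586,143,.02)}.items(): print(k,np.round(pix2w(C,u/1.5,v/1.5,z)[:2],4))
S=cam("side")
print(np.round([pix2w(S,u/1.5,v/1.5,z)[:2] for u,v,z in((475,255,.08),(500,290,.08),(480,240,.08),(538,296,.1))],3))
```

```text
ringdot [0.6107 0.1474]
dmark [0.5625 0.1435]
ringbar [0.6509 0.0197]
bmark [0.6013 0.0232]
shtop [0.6418 0.02  ]
board [0.6379 0.3044]
basket0 [0.6484 0.1669]
basket1 [0.6913 0.065 ]
basket3 [0.6603 0.1147]
basketlow [0.6972 0.1874]
c3 [ 0.5248 -0.0036]
c2 [0.4553 0.1062]
c1 [0.455  0.2408]
[[0.647 0.164]
 [0.63  0.071]
 [0.675 0.201]
 [0.644 0.014]]
```

Run:
```python
from h import *
o=ori(90,10,0)[0]
robot.move_pose((.645,.018,.25),o)
print(robot.line_to((.645,.018,.117),vel=.12,guard=8)); 
robot.set_gripper(.03); st()
robot.line_to((.645,.018,.26),vel=.12); st()
robot.line_to((.62,.31,.26),vel=.25)
robot.line_to((.62,.31,.135),vel=.12)
print(robot.line_to((.62,.31,.116),vel=.02,guard=4)); st()
robot.set_gripper(.075); robot.line_to((.62,.31,.26),vel=.15)
robot.move_pose((.52,.16,.33),ori(90,0,0)[0]); st()
C=cam("wrist"); im=robot.grab_frame("wrist"); cv2.imwrite("pics/w2.png",cv2.resize(im,None,fx=1.5,fy=1.5,interpolation=cv2.INTER_CUBIC))
print("top");covers(robot.grab_frame("top"),cam("top"))
```

```text
False
{'time': 4.55, 'q': [-9.99, 16.514, -2.065, 71.343, 0.002, -19.992], 'tool_pos': [0.645, 0.018, 0.118], 'tcp_rot': [-179.976, 0.074, -169.999], 'ft_force': [0.673, -0.03, 5.698], 'gripper_width': 0.037}
{'time': 5.892, 'q': [-9.988, 13.726, 9.471, 85.838, -0.001, -19.988], 'tool_pos': [0.645, 0.018, 0.259], 'tcp_rot': [179.969, -0.087, -170.0], 'ft_force': [-0.444, -0.377, -1.431], 'gripper_width': 0.037}
True
{'time': 9.1, 'q': [15.787, 24.583, 8.098, 73.508, -0.001, 5.788], 'tool_pos': [0.62, 0.31, 0.121], 'tcp_rot': [-180.0, 0.008, -170.001], 'ft_force': [-1.154, 0.502, 4.865], 'gripper_width': 0.037}
{'time': 11.433, 'q': [3.352, -3.316, -1.199, 92.14, 0.017, 3.331], 'tool_pos': [0.52, 0.16, 0.329], 'tcp_rot': [179.985, -0.024, -179.979], 'ft_force': [0.46, 0.478, -0.595], 'gripper_width': 0.075}
top
cover [0.4566 0.2541] area 312 model 539 pix [225.7 223.5]
```

View pics/w2.png

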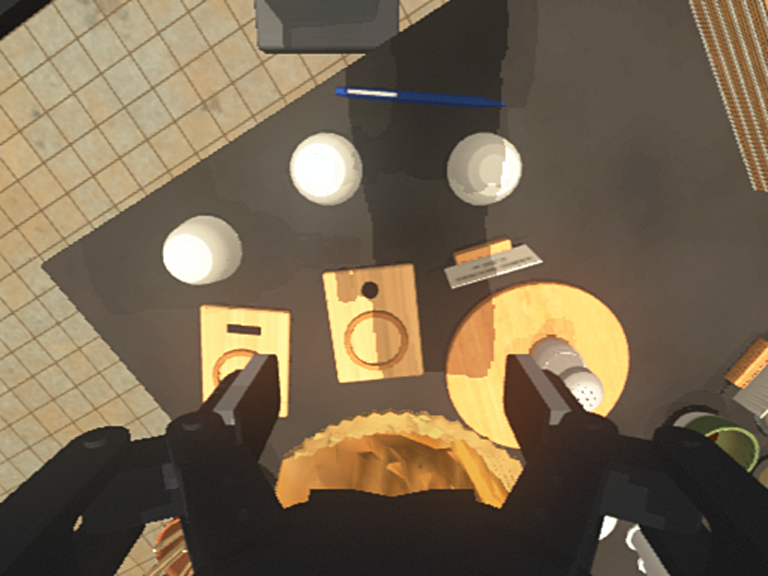

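The picture shows the shaker upright on the board at (560–585, 350–390), the stands empty and the covers not yet touched. Next is flipping the middle cover.

```bash
cat >> h.py <<'E'
def flip(c,rel,zg=.026,th=40,ph=35,hg=-90,hr=-90,zr=.038,off=.050,op=.078):
    o,d=ori(th,hg,1); p=np.array([*c,zg])-off*d
    robot.move_pose(p+[0,0,.13],o); robot.set_gripper(op)
    print("guard",robot.line_to(p,vel=.1,guard=8)); robot.set_gripper(.03); st()
    robot.line_to(p+[0,0,.12],vel=.12)
    o2,d2=ori(ph,hr,0); p2=np.array([*rel,zr])-off*d2
    robot.move_pose(p2+[0,0,.10],o2); st()
    print("guard",robot.line_to(p2,vel=.08,guard=6)); print(robot.observe()["tool_pos"]-p2)
def release(up=.12):
    robot.set_gripper(.083); p=robot.observe()["tool_pos"]; robot.line_to(np.array(p)+[0,0,up],vel=.1)
E
python3 - <<'E'
from h import *
flip((.455,.105),(.47,.06)); snap("side","s1",(150,150,406,342),3)
E
```

```text
guard False
{'time': 14.558, 'q': [21.665, 20.709, -14.131, 78.829, -45.439, -58.315], 'tool_pos': [0.456, 0.144, 0.059], 'tcp_rot': [-179.898, -50.011, -90.039], 'ft_force': [-1.185, 3.056, 6.433], 'gripper_width': 0.054}
{'time': 18.333, 'q': [18.099, 13.311, -12.484, 88.13, -51.134, 119.644], 'tool_pos': [0.47, 0.101, 0.167], 'tcp_rot': [-179.954, 55.0, 90.055], 'ft_force': [0.498, 0.069, -1.41], 'gripper_width': 0.054}
guard False
[0.00033332 0.00010186 0.00051956]
```

View pics/s1.png

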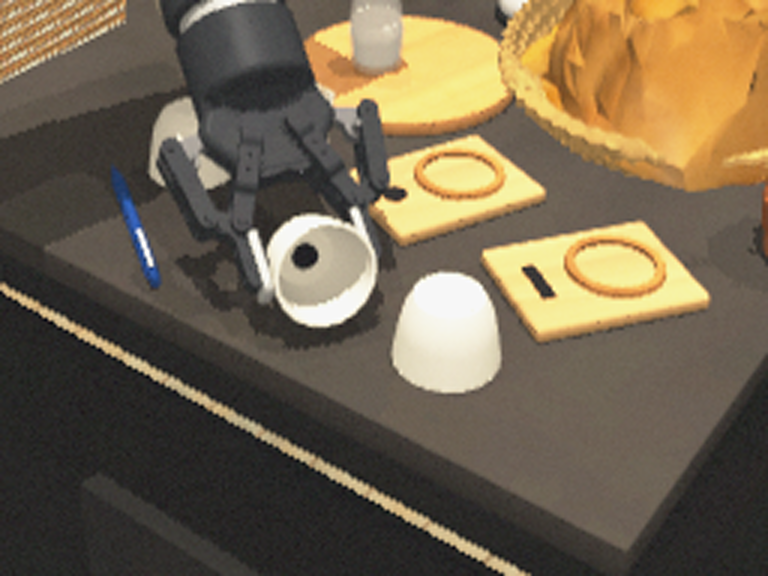

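The side view shows the cover held on its side with its mouth towards the camera, and a round dot inside. I'll release it.

Run:
```python
from h import *
release(.14); st()
robot.move_pose((.40,.30,.33),ori(90,0,0)[0]); 
a=robot.grab_frame("top"); b=robot.grab_frame("side")
a=cv2.resize(a[120:270,190:390],None,fx=2,fy=2,interpolation=cv2.INTER_CUBIC);b=cv2.resize(b[130:280,170:370],None,fx=2,fy=2,interpolation=cv2.INTER_CUBIC)
cv2.imwrite("pics/t2.png",np.hstack([a,b]))
C=cam("wrist");print(np.round(w2pix(C,(.47,.1,.03))))
```

```text
{'time': 21.733, 'q': [18.095, 11.121, -10.647, 92.217, -51.132, 119.669], 'tool_pos': [0.47, 0.101, 0.206], 'tcp_rot': [-179.891, 55.017, 90.088], 'ft_force': [-0.081, -0.613, 0.578], 'gripper_width': 0.083}
[111. 217.]
```

View pics/t2.png

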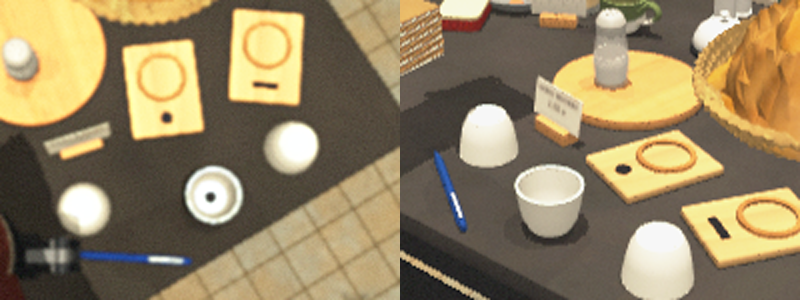

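The cover now stands mouth up, with its rim at (297,217.5) in the top image and (245,223.5) in the side image, and the dot mark shows inside.

Run:
```python
from h import *
T=cam("top");S=cam("side")
print("cov",pix2w(T,297,217.5,.048),pix2w(S,245,223.5,.048))
print("rb",pix2w(T,323.5,143,.015),pix2w(S,354.5,238.5,.015))
print("rd",pix2w(T,271,158.5,.015),pix2w(S,304,208,.015))
```

```text
cov [0.46523725 0.09045417 0.048     ] [0.46423156 0.08523907 0.048     ]
rb [0.64664382 0.01776623 0.015     ] [0.64544395 0.01235651 0.015     ]
rd [0.60938926 0.14508561 0.015     ] [0.60894639 0.13827778 0.015     ]
```

```bash
cat >> h.py <<'E'
RD=np.array([.610,.1455]); RB=np.array([.648,.018])
def stack(c,ring,n,head=0,zg=.104):
    "grasp mouth-up cover at c by its rim, put it on ring as number n (0 first)"
    o=ori(90,head,0)[0]
    robot.set_gripper(.083); robot.move_pose((*c,.24),o)
    print("g",robot.line_to((*c,zg),vel=.1,guard=8)); robot.set_gripper(.04); st()
    robot.line_to((*c,.24),vel=.12); print("w",robot.observe()["gripper_width"])
    robot.line_to((*ring,.24),vel=.2)
    z=zg+.010+.020*n
    robot.line_to((*ring,z+.012),vel=.1)
    print("touch",robot.line_to((*ring,z-.004),vel=.02,guard=3),robot.observe()["tool_pos"][2]-z)
    w=robot.observe()["gripper_width"]; robot.set_gripper(min(w+.016,.083)); robot.line_to((*ring,.24),vel=.1); st()
E
python3 - <<'E'
from h import *
stack((.465,.089),RD,0)
robot.move_pose((.40,.33,.33),ori(90,0,0)[0])
a=robot.grab_frame("top"); b=robot.grab_frame("side")
covers(a,cam("top"))
a=cv2.resize(a[120:270,190:390],None,fx=2,fy=2,interpolation=cv2.INTER_CUBIC);b=cv2.resize(b[130:280,170:370],None,fx=2,fy=2,interpolation=cv2.INTER_CUBIC)
cv2.imwrite("pics/t3.png",np.hstack([a,b]))
E
```

```text
g False
{'time': 26.375, 'q': [-5.043, -13.067, -33.523, 69.408, 0.02, -5.052], 'tool_pos': [0.466, 0.089, 0.106], 'tcp_rot': [179.992, 0.137, -179.991], 'ft_force': [-1.248, 1.318, 8.888], 'gripper_width': 0.058}
w 0.05846319468810339
touch True 0.001688094625033415
{'time': 32.142, 'q': [1.487, 10.646, 3.94, 83.457, 0.001, 1.488], 'tool_pos': [0.61, 0.145, 0.239], 'tcp_rot': [-179.997, -0.164, 179.999], 'ft_force': [-0.128, 0.515, -0.563], 'gripper_width': 0.075}
cover [ 0.5259 -0.0083] area 579 model 538 pix [335.4 193.1]
cover [0.455  0.2405] area 565 model 539 pix [231.5 224.1]
```

View pics/t3.png

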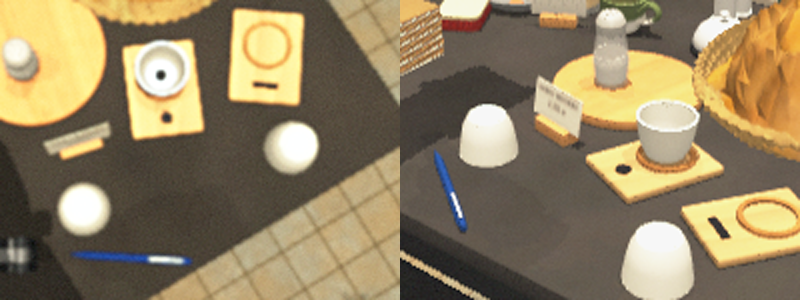

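The first cover stands upright in the dot ring. Next is the right-hand cover.

Run:
```python
from h import *
flip((.5255,-.006),(.475,.055),zg=.030,op=.074); a=snap("side","s2",(190,180,350,300),2.5)
release(.14)
robot.move_pose((.40,.33,.33),ori(90,0,0)[0])
b=robot.grab_frame("top"); a=cv2.resize(a,(400,300),interpolation=cv2.INTER_CUBIC)
covers(b,cam("top"))
b=cv2.resize(b[120:270,190:390],None,fx=2,fy=2,interpolation=cv2.INTER_CUBIC)
cv2.imwrite("pics/t4.png",np.hstack([b,a])); st()
```

```text
guard False
{'time': 36.933, 'q': [8.459, 16.165, -18.062, 65.63, -49.312, -76.997], 'tool_pos': [0.526, 0.032, 0.063], 'tcp_rot': [-179.885, -50.036, -90.064], 'ft_force': [-0.94, 1.879, 4.6], 'gripper_width': 0.053}
{'time': 40.95, 'q': [17.421, 13.267, -12.449, 87.437, -51.402, 118.667], 'tool_pos': [0.475, 0.096, 0.167], 'tcp_rot': [-179.973, 54.998, 90.029], 'ft_force': [-0.591, 0.051, -1.37], 'gripper_width': 0.053}
guard False
[0.00033662 0.00011325 0.00053134]
cover [0.4862 0.077 ] area 658 model 529 pix [300.1 210.2]
cover [0.4551 0.2405] area 564 model 539 pix [231.5 224.1]
{'time': 45.858, 'q': [25.029, -7.781, -5.408, 92.463, -0.037, 25.102], 'tool_pos': [0.4, 0.33, 0.329], 'tcp_rot': [-179.928, -0.066, 179.927], 'ft_force': [0.721, -0.409, 0.449], 'gripper_width': 0.083}
```

View pics/t4.png

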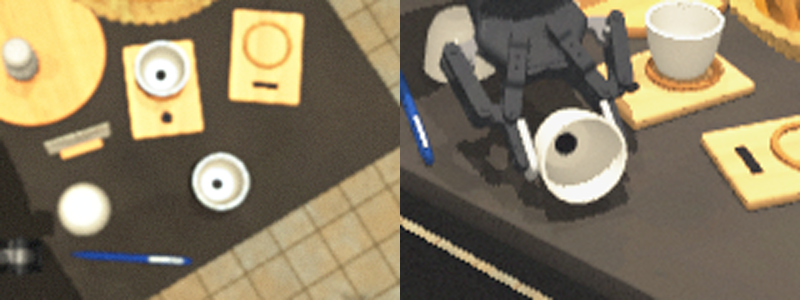

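This one also has a dot inside. It is mouth up at about (300,211) in the top image.

```bash
cat >> h.py <<'E'
def inv_at(im,u,v,z0=0.):
    "refine mouth-up cover near pixel u,v in top image: rim circle by Hough on enlarged crop"
    C=cam("top"); s=6; x0,y0=int(u)-30,int(v)-30
    g=cv2.resize(cv2.cvtColor(im[y0:y0+60,x0:x0+60],cv2.COLOR_BGR2GRAY),None,fx=s,fy=s,interpolation=cv2.INTER_CUBIC)
    w=pix2w(C,u,v,z0+.048); r=abs(w2pix(C,w+[0,.031,0])[0]-w2pix(C,w)[0])*s
    c=cv2.HoughCircles(cv2.GaussianBlur(g,(0,0),3),cv2.HOUGH_GRADIENT,1,400,param1=60,param2=10,minRadius=int(r*.92),maxRadius=int(r*1.08))[0,0]
    uu,vv=(c[0]+.5)/s-.5+x0,(c[1]+.5)/s-.5+y0; p=pix2w(C,uu,vv,z0+.048); print("inv",round(uu,1),round(vv,1),"r",c[2]/r,np.round(p,4)); return p[:2]
E
python3 - <<'E'
from h import *
im=robot.grab_frame("top"); cv2.imwrite("t4raw.png",im)
c=inv_at(im,300,211); r=inv_at(im,271,154.5,.010)
E
```

```text
inv 299.8 210.3 r 1.0520045759604586 [0.4814 0.0836 0.048 ]
inv 271.0 152.8 r 1.0724952122423774 [0.6128 0.1472 0.058 ]
```

Run:
```python
from h import *
stack((.4805,.0835),(.611,.146),1)
robot.move_pose((.40,.36,.33),ori(90,0,0)[0])
a=robot.grab_frame("top"); b=robot.grab_frame("side")
covers(a,cam("top"))
a=cv2.resize(a[120:270,190:390],None,fx=2,fy=2,interpolation=cv2.INTER_CUBIC);b=cv2.resize(b[160:250,250:370],(400,300),interpolation=cv2.INTER_CUBIC)
cv2.imwrite("pics/t5.png",np.hstack([a,b]))
```

```text
g False
{'time': 49.075, 'q': [-5.552, -10.338, -31.142, 69.06, -0.0, -5.551], 'tool_pos': [0.481, 0.083, 0.106], 'tcp_rot': [-179.987, 0.136, -180.0], 'ft_force': [-1.558, -0.217, 9.941], 'gripper_width': 0.059}
w 0.058208065522879084
touch True 0.00090233595925443
{'time': 54.392, 'q': [1.527, 10.823, 4.13, 83.465, 0.016, 1.527], 'tool_pos': [0.611, 0.146, 0.239], 'tcp_rot': [179.989, -0.158, -180.0], 'ft_force': [-0.245, -0.36, -0.09], 'gripper_width': 0.074}
cover [0.4552 0.2404] area 565 model 538 pix [231.5 224. ]
```

View pics/t5.png

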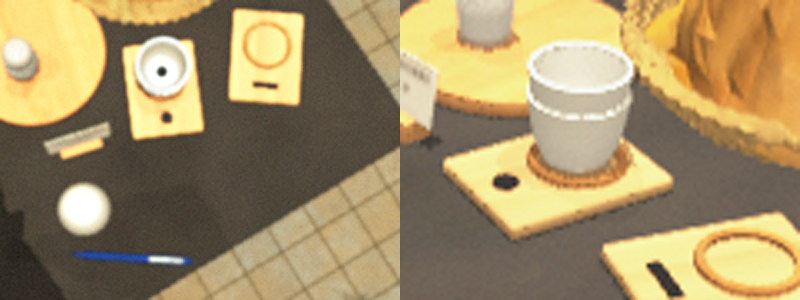

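The two dot covers are nested squarely with their rims parallel. The last cover is at (0.455, 0.2405).

Run:
```python
from h import *
flip((.455,.240),(.475,.055),op=.072); a=snap("side","s3",(190,180,350,300),2.5)
release(.14)
robot.move_pose((.40,.36,.33),ori(90,0,0)[0])
b=robot.grab_frame("top"); a=cv2.resize(a,(400,300),interpolation=cv2.INTER_CUBIC)
covers(b,cam("top")); inv_at(b,300,211)
b=cv2.resize(b[120:270,190:390],None,fx=2,fy=2,interpolation=cv2.INTER_CUBIC)
cv2.imwrite("pics/t6.png",np.hstack([b,a])); st()
```

```text
guard False
{'time': 58.817, 'q': [33.406, 38.099, 7.863, 92.962, -39.786, -44.284], 'tool_pos': [0.455, 0.279, 0.059], 'tcp_rot': [-179.906, -49.983, -90.04], 'ft_force': [-2.54, 2.379, 6.761], 'gripper_width': 0.054}
{'time': 62.383, 'q': [17.434, 13.277, -12.439, 87.443, -51.4, 118.66], 'tool_pos': [0.475, 0.096, 0.167], 'tcp_rot': [-179.951, 54.998, 90.064], 'ft_force': [0.566, -1.098, -1.628], 'gripper_width': 0.055}
guard False
[3.74390842e-04 9.43408641e-05 5.51307124e-04]
cover [0.5305 0.0977] area 656 model 522 pix [291.  191.8]
inv 291.0 191.7 r 1.0385954054672797 [0.5243 0.1026 0.048 ]
{'time': 67.242, 'q': [28.026, -4.37, -2.23, 92.238, -0.044, 28.107], 'tool_pos': [0.4, 0.36, 0.329], 'tcp_rot': [-179.915, -0.067, 179.918], 'ft_force': [-0.455, 1.054, -0.026], 'gripper_width': 0.083}
```

View pics/t6.png

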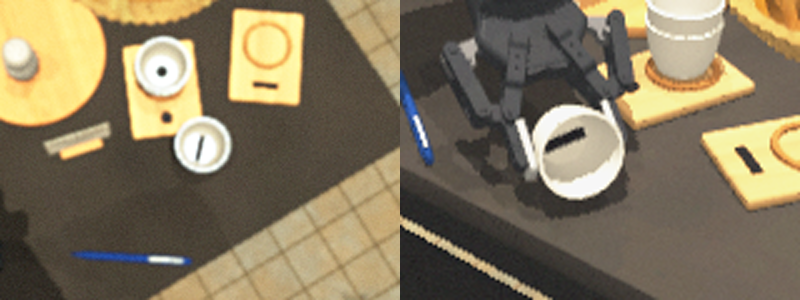

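The last cover holds a bar. It ended up (or was knocked) at (0.523, 0.1025), mouth up, with its rim at top pixel (291,192.5). I'll place it on the bar stand.

Run:
```python
from h import *
stack((.523,.1025),RB,0,head=8)
robot.line_to((.55,.10,.30),vel=.2)
robot.move_pose((.40,.36,.33),ori(90,0,0)[0])
a=robot.grab_frame("top"); b=robot.grab_frame("side")
covers(a,cam("top")); st()
a=cv2.resize(a[120:270,190:390],None,fx=2,fy=2,interpolation=cv2.INTER_CUBIC);b=cv2.resize(b[130:280,200:400],(400,300),interpolation=cv2.INTER_CUBIC)
cv2.imwrite("pics/t7.png",np.hstack([a,b]))
```

```text
g False
{'time': 70.492, 'q': [-2.982, -2.07, -23.448, 68.504, 0.003, -10.987], 'tool_pos': [0.524, 0.103, 0.105], 'tcp_rot': [-179.981, 0.117, -171.995], 'ft_force': [-1.947, -0.278, 9.845], 'gripper_width': 0.058}
w 0.05817101726670336
touch True 0.001645837416604748
{'time': 76.242, 'q': [-9.941, 14.383, 8.168, 83.952, -0.001, -17.94], 'tool_pos': [0.648, 0.018, 0.239], 'tcp_rot': [179.949, -0.16, -172.002], 'ft_force': [-0.004, -0.124, 0.49], 'gripper_width': 0.074}
{'time': 78.358, 'q': [27.919, -4.382, -2.184, 92.23, -0.011, 28.012], 'tool_pos': [0.401, 0.359, 0.33], 'tcp_rot': [-179.975, -0.023, 179.907], 'ft_force': [-0.298, 0.023, -0.297], 'gripper_width': 0.074}
```

View pics/t7.png

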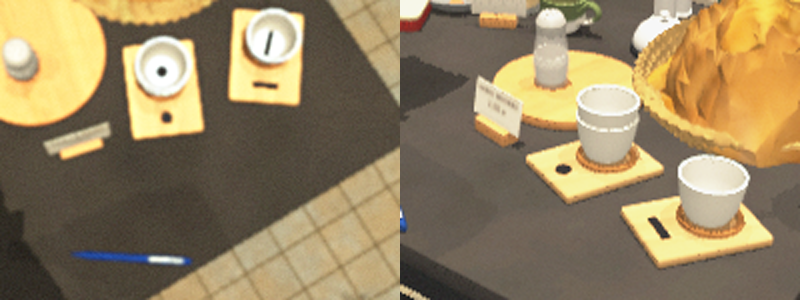

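The overview shows every cover placed. I'll take one close look at the seating with the wrist camera.

Run:
```python
from h import *
T=cam("top"); print("rb cover",pix2w(T,326.5,138.5,.058),"rd",pix2w(T,271,153,.078))
robot.move_pose((.54,.08,.25),ori(90,0,0)[0]); C=cam("wrist")
im=robot.grab_frame("wrist"); cv2.imwrite("pics/w3.png",cv2.resize(im,None,fx=1.5,fy=1.5,interpolation=cv2.INTER_CUBIC))
for k,p in {"rd78":(*RD,.078),"rb58":(*RB,.058),"rd15":(*RD,.015),"rb15":(*RB,.015),"floor rb":(*RB,.014)}.items(): print(k,np.round(np.array(w2pix(C,p))*1.5))
```

```text
rb cover [0.64570545 0.01876853 0.058     ] rd [0.60756523 0.14836193 0.078     ]
rd78 [492. 397.]
rb58 [297. 432.]
rd15 [474. 355.]
rb15 [308. 400.]
floor rb [308. 399.]
```

View pics/w3.png

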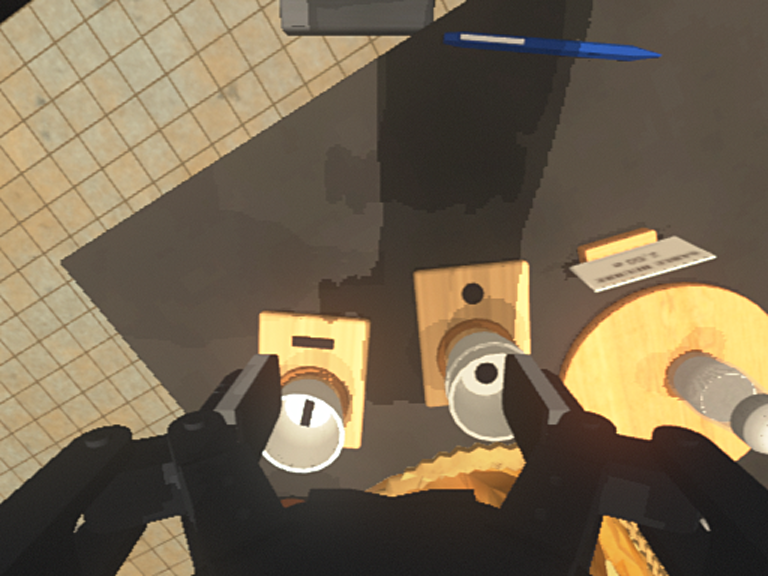

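The covers sit in their rings with level rims: the bar rim is at (303,432) against an expected (297,432), and the dot rim at about (490,393) against (492,397). I'll retract and hand in.

Run:
```python
from h import *
robot.move_pose((.40,.36,.33),ori(90,0,0)[0]); st(); robot.job_done()
```

```text
{'time': 80.858, 'q': [27.983, -4.404, -2.211, 92.222, -0.017, 28.015], 'tool_pos': [0.4, 0.359, 0.33], 'tcp_rot': [-179.971, -0.018, 179.968], 'ft_force': [0.367, -0.794, -0.167], 'gripper_width': 0.074}
the job is handed in; nothing more can be done
```

The job is handed in after about 81 s: the shaker is on the board and all three covers are on their matching stands.

- **Shaker:** it went first, off the bar stand, and stands upright on the round board.
- **Covers:** only three were there, two with a dot inside and one with a bar. I turned each over on the counter. The two dot covers are nested upside down on the dot stand and the bar cover is upside down on the bar stand.
- **Last checks:** the final top, side and wrist views showed the covers seated in their rings with level rims, within about 2–3 mm of the ring centres. The pen and the card holder did not appear to have moved.
- **Disagreements:**
  - The side camera put points about 5 mm lower in y than the top and wrist cameras, so I relied on those two.
  - The bar cover ended up about 4–5 cm from where the other two came to rest, against the edge of the dot stand. It either rolled differently or was the one knocked aside; I found it again in the picture before picking it up.

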